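# Load the reference cells and set the photometer's attenuator lever

## Task

Check the photometer with its two reference cells: stand the square cell and the round cell upright in their matching nests on the sloping face, each fully down. Only then swing the black attenuator lever until it lines up with the thin dark-steel set-pointer on the scale, and let go. Do not shift the pointer, and leave the glassware and bottles around it standing where they are.

Things in the scene. Friction and masses are not known exactly. Their poses are not given: they have to be found in the camera images.
- meter: The photometer, a beige wedge-shaped instrument fixed to the bench, 210 deep (its x) by 380 wide (its y). Its top is a flat face sloping up at 28 degrees away from its front: 30 high at the front edge, 142 at the back. Origin at the centre of its underside on the bench; x points to its back, y to its left side as seen from the front, z up.
- square_cell: Loose square reference cell: aluminium block 36 x 36, 42 high, with a black round cap (24 diameter, 3 high) on top, 120 g. Origin at the centre of its underside; z up through the cap; x and y square to its sides.
- round_cell: Loose round reference cell: aluminium cylinder 44 in diameter, 42 high, with a black round cap (24 diameter, 3 high) on top, 120 g. Origin at the centre of its underside; z along its axis, up through the cap.
- nest_square (a point): Square nest, 40 x 40 and 12 deep, in the grey nest block (165 up the slope x 90 wide, 14 thick) on the right half of the sloping face; it is the lower of the two nests. The point is the centre of the nest's floor, 2 above the face. x points up the slope, y to the left along the face, z square out of the sloping face; the nest's sides are parallel to x and y.
- nest_round (a point): Round nest, 48 in diameter and 12 deep, in the same grey block, 84 up the slope from the square nest. The point is the centre of its floor, 2 above the face; axes as for nest_square.
- lever_hinge (a point): Centre of the lever's and pointer's common hinge, on the surface of the left half of the sloping face. The hinge axis is z, square out of the face; x points straight up the slope, y to the left.
- lever_knob (a point): Grip point on the lever: a black round upright knob 18 in diameter at the end of a flat black arm, 85 from the hinge axis. The knob stands square to the face from 16 to 58 above it; the point is on its axis, 38 above the face. x points from the hinge outward along the arm, z square out of the face.
- lever (a joint): Angle of the lever about the hinge in rad: 0 points straight up the slope, positive to the left (counter-clockwise looking down on the face). Range -0.95 to 0.95. Friction holds it where it is left; about 1 to 2 N at the knob moves it.
- pointer_tip (a point): The set-pointer: a thin dark-steel strip from the same hinge under the lever, ending in a steel flag 20 long, 5 wide, 13 high above the face. The point is the middle of the flag, 108 from the hinge axis and 8 above the face. x points from the hinge outward.
- pointer (a joint): Angle of the set-pointer in rad, same zero and sense as the lever. It is stiff and must stay as it is.
- flask: Bystander: conical glass flask, 72 diameter, 104 high. Origin under its centre.
- beaker: Bystander: glass beaker, 72 diameter, 90 high. Origin under its centre.
- jar: Bystander: amber glass jar, 60 diameter, 75 high. Origin under its centre.
- dish: Bystander: shallow white dish, 80 diameter, 18 high. Origin under its centre.
- reagent: Bystander: white plastic bottle, 56 diameter, 130 high. Origin under its centre.
Mind the look-alikes: they are no part of the job. Leave any green look-alike of the square_cell alone.

How it is judged:
On the way, in this order (a step that is already met when the one before it is completed fails the run):
1. both cells stand fully down in their own nests (x of square_cell in the frame of nest_square between -0.0035 and 0.0035 m and y of square_cell in the frame of nest_square between -0.0035 and 0.0035 m and z of square_cell in the frame of nest_square between -0.003 and 0.003 m and angle between the z axis of square_cell and the z axis of nest_square, either way round below 0.08 rad and x of round_cell in the frame of nest_round between -0.0035 and 0.0035 m and y of round_cell in the frame of nest_round between -0.0035 and 0.0035 m and z of round_cell in the frame of nest_round between -0.003 and 0.003 m and angle between the z axis of round_cell and the z axis of nest_round, either way round below 0.08 rad), for 0.2 s.
2. the lever lines up with the set-pointer (angle between the x axis of lever_knob and the x axis of pointer_tip, either way round below 0.07 rad), for 0.2 s.
At the end, for the whole second after the job is handed in: Both cells stand in their own nests, fully down (within 3 mm of the nest floor, 3.5 mm of its centre, 4.6 degrees of upright to the face), the lever lies within 4 degrees (0.07 rad) of the set-pointer, and cells and lever are released and at rest (all of step 1 and angle between the x axis of lever_knob and the x axis of pointer_tip, either way round below 0.07 rad and velocity of joint lever between -0.05 and 0.05 rad/s and linear speed of each of square_cell, round_cell below 0.02 m/s); the robot touches nothing.
It fails at once if the set-pointer is shifted by more than 5 mm (distance of pointer_tip from where it was at the start of the episode above 0.005 m).
It fails at once if a bystander (flask, beaker, jar, dish or bottle) is shifted by more than 30 mm or knocked over (distance of any of flask, beaker, jar, dish, reagent from where it was at the start of the episode above 0.03 m or angle between any of flask, beaker, jar, dish, reagent's own z axis and vertical above 0.5 rad).
It also fails if it takes over 72 s, if anything falls off the work surface, if the arm or the gripper's body presses on something with over 40 N, if the wrist force passes 120 N, or if a joint passes its speed limit or range.

## Robot

A 7-joint arm with a two-finger parallel gripper is mounted at the origin on the work surface. World frame = base frame: x ahead of the robot, y to its left, z up, the work surface at z = 0. Lengths are in m, angles in rad, forces in N, time in s.
With the tool pointing down it reaches from about 0.425 to 0.875 m from the base axis. Payload 4.7 kg.
Tool frame: the origin (TCP) lies at the very end of the fingers, on their centre line; the grasp point (between the pads) lies 19 mm behind it; z points along the fingers, y is the line along which they close (so a half turn about z gives the same grasp; the last joint's range is limited). The gripper opens to 87 mm and grips with 3 to 60 N. Pads are 19 mm wide; open, the fingers measure 117 mm over their backs; the gripper's body (75 mm by 190 mm) begins 51 mm behind the grasp point.
Start: joints at [-1.249, 0.321, -0.07, 1.45, 0.023, 1.371, -0.057], TCP at [0.197, 0.619, 0.223] pointing down, gripper open.
Joint ranges: [-2.86, 2.86], [-0.3, 2.09], [-1.38, 1.24], [0.06, 2.45], [-1.56, 4.7], [0.09, 2.05], [-2.69, 2.69]. Speed limits (rad/s): [2.57, 2.57, 3.14, 3.14, 3.14, 3.14, 3.14].

## Interface

Orientations are given as a rotation vector (axis times angle).
In Python, from station import ctrl gives the robot as it stands. The module is installed in compiled form; this text tells all that it offers.
- The arm moves only by the tool step_arm, never from a script. Its argument "targets" is a list of rows, each an object with "dp": the shift along the tool's x, y, z in cm, a list of three; "rotation": the turn, a rotation vector about the tool's x, y, z in degrees, a list of three. A call has 1 to 12 rows; each row is the pose to reach, as a shift and turn from the pose commanded when the call began, along the tool's axes at that moment; what a row does not reach only later rows make up. A row lasts 1/8 s, in which the tool goes at most 62.5 mm and 10.7 degrees, less where a joint would pass 70% of its speed; a pose out of reach is approached as far as the arm can. A call with a gripper value outside its range is refused whole. "grip" is the finger opening in cm, from 0 to 8.7, set as the call begins (left out, the last holds). The fingers move at their own pace and stop on an object; the grip force is fixed at half the most. Time passes only in rows, so rows that repeat a pose let the fingers close. It gives the time, the measured TCP pose, the force, the opening and the grip force at its end, in the units of the state.
- ctrl.read_state(): the state, without advancing time (a new reading comes with each control period).
- ctrl.capture(name): name is "scene" or "top"; returns a dict with "img" (400x640x3 uint8, red, green, blue), "fx", "fy", "cx", "cy" (pixels), "D" ([k1, k2, p1, p2, k3] as OpenCV has them; the pictures are not rectified), "rvec" (rotation vector, rad) and "tvec" (3), from world to camera coordinates, as OpenCV has them. Camera axes: x right, y down, z forward; pixel columns grow to the right and rows downward; lengths in m; the calibration is good to about 2 mm. A picture is of the moment at which its call begins. There is no depth.
- ctrl.sign_off(): hands the job in; it is judged then, once.
The state is a dict: "time": time; "q": joint angles; "qd": joint speeds; "joint_torque": joint torques, N m; "position": TCP position; "ee_rot": TCP orientation; "ft_force": force on the tool from outside, world axes, zero at the start; "torque": the same for the moment, N m; "opening": finger opening in m; "finger_force": force on a finger pad.
Only numpy, scipy, OpenCV 4.12 (cv2) and the standard library are available. Lean on these libraries where they do the work, as an engineer would, in place of code of your own. Each camera call takes 0.05 s, during which the arm holds its last target. There are 200 camera calls.

## Working session

There is one attempt and no reset: what is moved stays moved. The work goes in short steps, Python scripts to look and compute and a tool call to move; the robot and the scene stay as the last step left them, time stands still between calls to the robot, and variables do not carry over. Pictures are saved under pics/ and viewed, at most 11 in all, crops included, and the job is handed in when it is done.

Besides the shell and the picture viewer there is one more tool, called as a command line: name --argument value ..., lists and objects as JSON in quotes. step_arm: Moves the arm, as the interface text tells. Its arguments: {"type":"object","properties":{"targets":{"type":"array"},"grip":{"type":"number"}},"required":["targets"]}

```bash
mkdir -p pics
python3 - <<'E'
from station import ctrl
import cv2, pickle
d={}
for n in("scene","top"):
    c=ctrl.capture(n); d[n]=c
    cv2.imwrite(f"pics/{n}0.png",c["img"][:,:,::-1])
    print(n,{k:v for k,v in c.items() if k!="img"})
pickle.dump(d,open("c0.pkl","wb"))
print(ctrl.read_state())
E
```

```text
scene {'fx': 471.3539935188024, 'fy': 471.3539935188024, 'cx': 323.6460525033154, 'cy': 203.30733932784347, 'D': array([-0.04386213,  0.        ,  0.        ,  0.        ,  0.        ]), 'rvec': array([ 1.36393747,  2.34169456, -0.77920088]), 'tvec': array([ 0.26500533, -0.31450628,  1.91645978])}
top {'fx': 444.366693705473, 'fy': 444.366693705473, 'cx': 316.0836990583243, 'cy': 192.84609555273585, 'D': array([0.01633963, 0.        , 0.        , 0.        , 0.        ]), 'rvec': array([ 2.16067563, -2.14851883,  0.19465747]), 'tvec': array([-0.01522067,  0.54604064,  1.13257662])}
{'time': 0.1, 'q': array([-1.24887979,  0.32175523, -0.07006014,  1.45154198,  0.02260929,
        1.37080675, -0.05688363]), 'qd': array([ 1.09990630e-04, -1.06399508e-03, -9.95885881e-05, -2.24675598e-03,
       -1.41741670e-03,  1.28397250e-03,  1.57147887e-03]), 'joint_torque': array([ 8.97156474e-05, -4.92569625e+01, -4.05466827e-01, -3.13399315e+01,
       -6.41133101e-02,  3.93633870e-02,  7.18418596e-05]), 'position': array([0.19685072, 0.6189578 , 0.2215721 ]), 'ee_rot': array([-4.81551520e-01, -3.10430821e+00,  2.69859432e-03]), 'ft_force': array([-0.06640374,  0.46285252,  0.88639573]), 'torque': array([-0.02462915, -0.03892086,  0.02706451]), 'finger_force': 0.0, 'opening': 0.08689522373150782}
```

View pics/scene0.png

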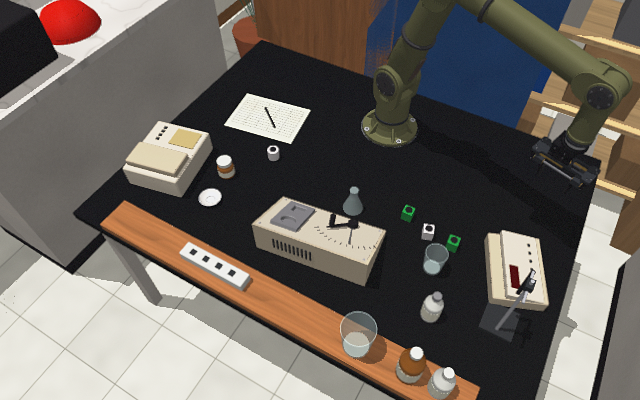

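View pics/top0.png

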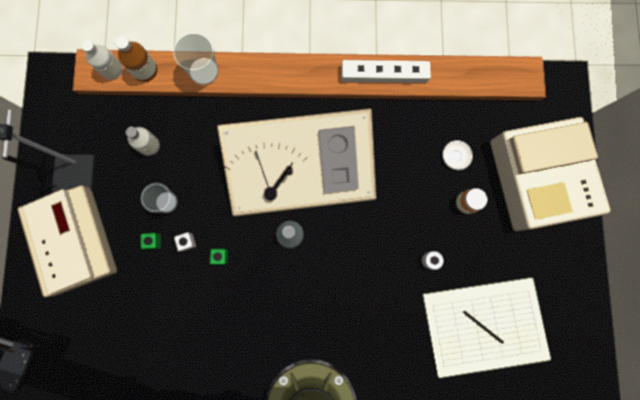

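The scene view shows the meter mid-table, fronting the robot: square cell at (428,231) between green look-alikes, round cell at (273,152). In the top view the square cell is at (184,242), round cell at (432,261), flask at (290,234), nests at (338,145) and (341,176), hinge at (270,194), knob near (288,170) and pointer up to (257,153).

```bash
cat > h.py <<'E'
import numpy as np, cv2, pickle
def cam(c):
    R=cv2.Rodrigues(np.array(c["rvec"]))[0]; K=np.array([[c["fx"],0,c["cx"]],[0,c["fy"],c["cy"]],[0,0,1]])
    return R,np.array(c["tvec"]),K,np.array(c["D"])
def ray(c,uv):
    R,t,K,D=cam(c); p=cv2.undistortPoints(np.array([[uv]],float),K,D)[0,0]
    d=R.T@np.array([p[0],p[1],1]); return -R.T@t,d/np.linalg.norm(d)
def onplane(c,uv,p0,n=(0,0,1)):
    o,d=ray(c,uv); n=np.array(n,float); return o+d*(n@(np.array(p0)-o))/(n@d)
def tri(c1,u1,c2,u2):
    o1,d1=ray(c1,u1);o2,d2=ray(c2,u2)
    s=np.linalg.lstsq(np.c_[d1,-d2],o2-o1,rcond=None)[0]
    a,b=o1+s[0]*d1,o2+s[1]*d2; return (a+b)/2,np.linalg.norm(a-b)
def proj(c,P):
    R,t,K,D=cam(c); return cv2.projectPoints(np.atleast_2d(np.array(P,float)),c["rvec"],t,K,D)[0][:,0]
def blobs(c,box,f,amin=6):
    x0,y0,x1,y1=box; m=f(c["img"][y0:y1,x0:x1].astype(int)).astype(np.uint8)
    n,l,s,ce=cv2.connectedComponentsWithStats(m,connectivity=4)
    return [(ce[i]+[x0,y0],s[i,4],s[i,:4]+[x0,y0,0,0]) for i in range(1,n) if s[i,4]>=amin]
E
python3 - <<'E'
from h import *
d=pickle.load(open("c0.pkl","rb")); S,T=d["scene"],d["top"]
dark=lambda a:a.max(2)<70
lite=lambda a:a.min(2)>110
for nm,c,b in(("sqT",T,(170,228,200,254)),("rdT",T,(418,247,448,275)),("sqS",S,(416,219,440,243)),("rdS",S,(262,143,285,162))):
    print(nm,"dark",[(x[0].round(1),x[1]) for x in blobs(c,b,dark)],"lite",[(x[0].round(1),x[1],x[2]) for x in blobs(c,b,lite)])
for nm,t in(("fl",(233,215)),("fr",(376,198)),("br",(372,110)),("bl",(219,125))):
    for z in (.03,.142): print(nm,z,onplane(T,t,(0,0,z)).round(3))
# crops
def crop(c,b,k): x0,y0,x1,y1=b; return cv2.resize(c["img"][y0:y1,x0:x1,::-1],None,fx=k,fy=k,interpolation=cv2.INTER_CUBIC)
a=crop(T,(210,100,385,220),4.5); b=crop(S,(245,185,395,290),5)
cv2.imwrite("pics/mt.png",a); cv2.imwrite("pics/ms.png",b)
q=np.hstack([crop(T,(168,226,202,260),8),crop(T,(415,244,449,278),8)]);q2=np.hstack([crop(S,(410,215,444,249),8),crop(S,(256,135,290,169),8)])
cv2.imwrite("pics/cells.png",np.vstack([q,q2]))
E
```

```text
sqT dark [(array([184.7, 240. ]), np.int32(463)), (array([182.6, 241.3]), np.int32(29))] lite [(array([183.5, 241.2]), np.int32(216), array([174, 232,  20,  19]))]
rdT dark [(array([432.2, 260.8]), np.int32(514)), (array([434.2, 259.9]), np.int32(31))] lite [(array([433.8, 260. ]), np.int32(231), array([425, 251,  19,  19]))]
sqS dark [(array([427.5, 230.1]), np.int32(379)), (array([428.6, 227.9]), np.int32(25))] lite [(array([427.5, 232.1]), np.int32(141), array([422, 223,  13,  17]))]
rdS dark [(array([273.1, 151.8]), np.int32(269)), (array([272.7, 148.6]), np.int32(17))] lite [(array([272.6, 153.3]), np.int32(124), array([267, 145,  12,  16]))]
fl 0.03 [0.487 0.206 0.03 ]
fl 0.142 [0.476 0.188 0.142]
fr 0.03 [ 0.535 -0.173  0.03 ]
fr 0.142 [ 0.519 -0.154  0.142]
br 0.03 [ 0.78  -0.166  0.03 ]
br 0.142 [ 0.741 -0.148  0.142]
bl 0.03 [0.732 0.252 0.03 ]
bl 0.142 [0.697 0.23  0.142]
```

View pics/mt.png

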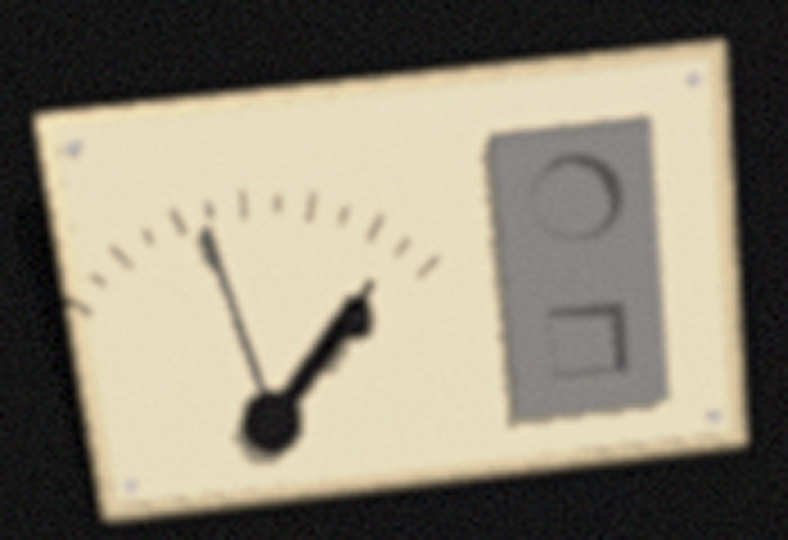

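View pics/ms.png

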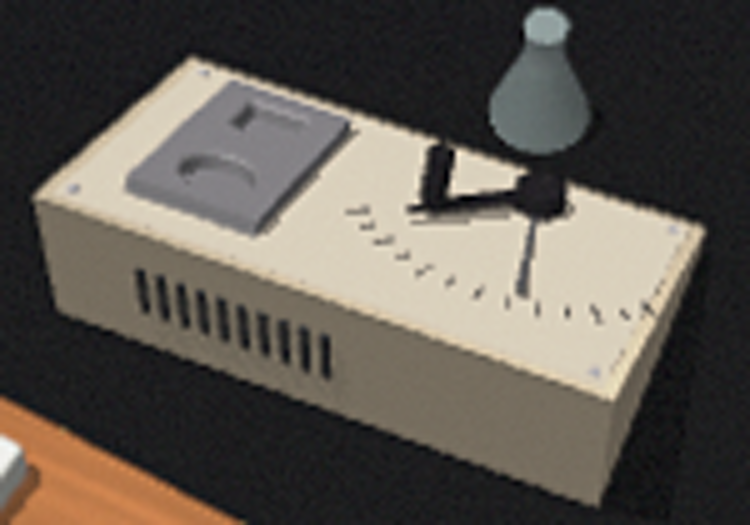

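View pics/cells.png

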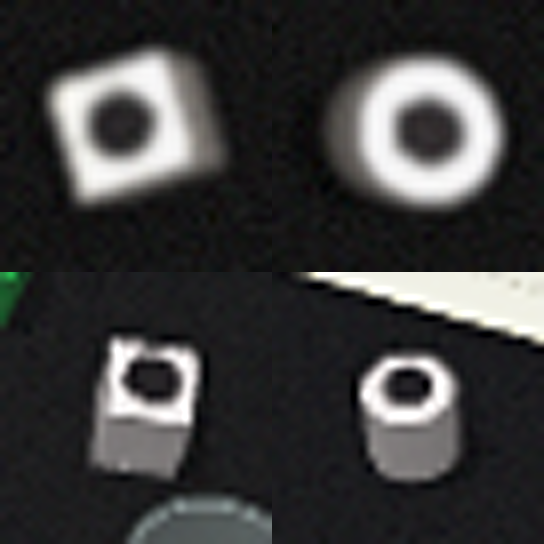

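The crops show the block with round nest at crop (577,198) and square nest at (588,342), four silver screws (73,148), (694,79), (714,416), (130,486), hinge (270,424), knob (355,312) and pointer flag (208,243). The pointer lies left of straight-up and the lever right.

```bash
cat > m.py <<'E'
from h import *
d=pickle.load(open("c0.pkl","rb")); S,T=d["scene"],d["top"]
def up(U,k,o): return (np.array(U)+.5)/k-.5+np.array(o)
def cen(c,uv,f,r=3):  # weighted centroid of feature weight f in window
    x,y=np.round(uv).astype(int); a=c["img"][y-r:y+r+1,x-r:x+r+1].astype(float); w=f(a); w=np.clip(w-np.percentile(w,60),0,None)
    yy,xx=np.mgrid[y-r:y+r+1,x-r:x+r+1]; return np.array([(w*xx).sum(),(w*yy).sum()])/w.sum()
blue=lambda a:a[...,2]-a[...,0]
scr=[((73,148),(595,372)),((694,79),(73,188)),((714,416),(204,72)),((130,486),(673,229))]
P=[]
for a,b in scr:
    u=cen(T,up(a,4.5,(210,100)),blue); v=cen(S,up(b,5,(245,185)),blue); p,e=tri(T,u,S,v); P.append(p); print("screw",p.round(4),"err",round(e,4))
P=np.array(P); c0=P.mean(0); n=np.linalg.svd(P-c0)[2][2]; n*=np.sign(n[2]); print("slope",np.degrees(np.arccos(n[2])),"resid",((P-c0)@n).round(4))
print("sides",[np.linalg.norm(P[i]-P[(i+1)%4]).round(4) for i in range(4)])
u=(P[0]+P[1]-P[2]-P[3]); yaw=np.arctan2(u[1],u[0]); l=P[0]+P[3]-P[1]-P[2]; print("yaw",yaw,np.arctan2(-l[0],l[1]), "n yaw",np.arctan2(-n[1],-n[0]))
E
cat > m2.py <<'E'
from m import *
yw=np.arctan2(-l[0],l[1]); th=np.radians(28)
ex=np.array([np.cos(yw)*np.cos(th),np.sin(yw)*np.cos(th),np.sin(th)]); ey=np.array([-np.sin(yw),np.cos(yw),0]); ez=np.cross(ex,ey)
F=np.c_[ex,ey,ez]
def face(c,uv,h): return F.T@(onplane(c,uv,c0+h*ez,ez)-c0)   # coordinates in face frame about screw centre
E
python3 - <<'E'
from m2 import *
print("c0",c0)
# block outline from grey mask
for nm,c,b in(("T",T,(312,120,364,200)),("S",S,(265,198,320,235))):
    x0,y0,x1,y1=b; a=c["img"][y0:y1,x0:x1].astype(int); m=((a.max(2)-a.min(2)<16)&(a.max(2)>60)).astype(np.uint8)
    m=cv2.morphologyEx(m,cv2.MORPH_CLOSE,np.ones((7,7)))
    k=max(cv2.findContours(m,0,cv2.CHAIN_APPROX_NONE)[0],key=cv2.contourArea)[:,0]+[x0,y0]
    f=np.array([face(c,p,.014)[:2] for p in k]); r=cv2.minAreaRect((f*1000).astype(np.float32)); print(nm,"block mm",r)
t=lambda U:up(U,4.5,(210,100)); s=lambda U:up(U,5,(245,185))
print("hinge T",face(T,t((270,424)),.0)*1e3,"flag T",face(T,t((208,243)),.01)*1e3,"flag S",face(S,s((523,290)),.01)*1e3)
for z,a,bb in(("knobtop",(355,305),(441,150)),("hinge",(270,424),(540,188))):
    p,e=tri(T,t(a),S,s(bb)); print(z,p,e,(F.T@(p-c0)*1e3).round(1))
def rect(c):
    h=.014; g=[(-.09,-.14),( .09,-.14),(.09,-.03),(-.09,-.03)]
    src=np.float32(proj(c,[c0+F@np.array([x,y,h]) for x,y in g])); k=4000
    dst=np.float32([((-.03-y)*k/1.0,(.09-x)*k) for x,y in g]) 
    return cv2.warpPerspective(c["img"][:,:,::-1],cv2.getPerspectiveTransform(src,dst),(440,720),flags=cv2.INTER_CUBIC)
o=np.hstack([rect(T),rect(S)])[:, :]; cv2.imwrite("pics/rect.png",cv2.resize(o,None,fx=.8,fy=.8))
for nm,a,b in(("sq",(183.5,241.2),0),):pass
for nm,u,v in(("sq cap",(182.6,241.3),(428.6,227.9)),("rd cap",(434.2,259.9),(272.7,148.6))):
    p,e=tri(T,u,S,v); print(nm,p.round(4),round(e,4),"plane45",onplane(T,u,(0,0,.045)).round(4),onplane(S,v,(0,0,.045)).round(4))
x=T["img"][226:260,168:202].astype(int); 
for th_ in (150,190):
    m=(x.min(2)>th_).astype(np.uint8); k=max(cv2.findContours(m,0,1)[0],key=cv2.contourArea)[:,0]+[168,226]
    w=np.array([onplane(T,p,(0,0,.042))[:2] for p in k])*1000; print(th_,cv2.minAreaRect(w.astype(np.float32)))
E
```

```text
screw [0.6808 0.2144 0.1329] err 0.0021
screw [ 0.7242 -0.1275  0.1342] err 0.0021
screw [ 0.5466 -0.1476  0.0493] err 0.0038
screw [0.504  0.1918 0.0495] err 0.0049
slope 25.228492884152768 resid [-0.0003  0.0003 -0.0003  0.0003]
sides [np.float64(0.3447), np.float64(0.1979), np.float64(0.3421), np.float64(0.1968)]
yaw 0.12017117956696365 0.12563208684404548 n yaw 0.122509608677543
c0 [0.6138954  0.03276935 0.09146868]
T block mm ((1.1774215698242188, -99.77603149414062), (87.49179077148438, 164.07374572753906), 89.82852935791016)
S block mm ((11.749061584472656, -100.35913848876953), (234.0463104248047, 119.87881469726562), 1.0132049322128296)
hinge T [-7.20212487e+01  8.49469578e+01  2.42861287e-14] flag T [ 40.77019765 104.53670505  10.        ] flag S [ 61.63007683 113.57011843  10.        ]
knobtop [0.59166613 0.06019338 0.1427309 ] 0.004981313727025511 [ 7.6 30.  54. ]
hinge [0.5383658  0.10879481 0.0680185 ] 0.001147899562914695 [-68.8  84.9  10. ]
sq cap [0.4169 0.3323 0.0411] 0.002 plane45 [0.4171 0.3303 0.045 ] [0.4191 0.3335 0.045 ]
rd cap [ 0.3716 -0.3178  0.0429] 0.0036 plane45 [ 0.3722 -0.3189  0.045 ] [ 0.3729 -0.3146  0.045 ]
150 ((417.79327392578125, 329.7020568847656), (36.95405960083008, 37.991294860839844), 18.93117332458496)
190 ((417.62908935546875, 330.1021423339844), (35.29793167114258, 35.442378997802734), 19.08599090576172)
```

View pics/rect.png

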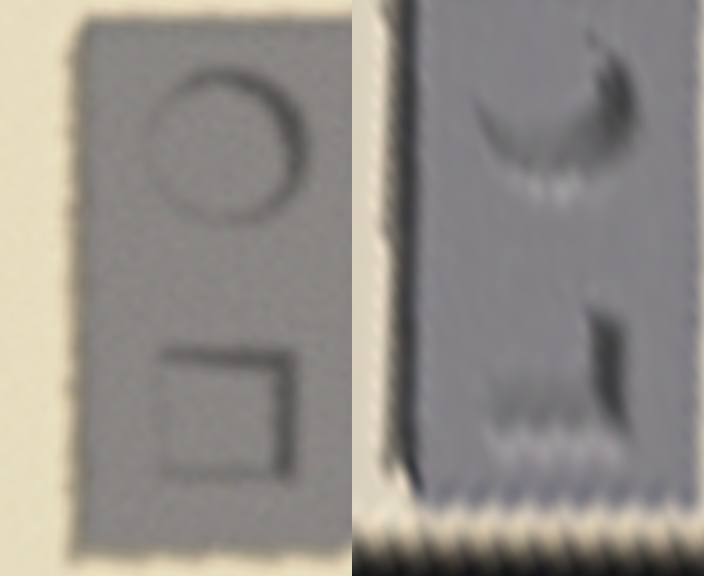

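The rectified view shows the rims of both nests (left half: round about (228,147), square about (229,412) at 3.2 px/mm), 83 mm apart, agreeing with the stated 84. I'll refine the face frame with the stated heights as a check, and plan the first move.

```bash
cat > plan.py <<'E'
from h import *
from scipy.spatial.transform import Rotation as Ro
from station import ctrl
def tool(yaw_deg,n=(0,0,1)):   # tool z = -n, tool y as close to world yaw direction as possible
    z=-np.array(n,float); y=np.array([np.cos(np.radians(yaw_deg)),np.sin(np.radians(yaw_deg)),0]); y-=z*(y@z); y/=np.linalg.norm(y)
    return np.c_[np.cross(y,z),y,z]
def delta(p,R=None,R0=None,p0=None):
    s=ctrl.read_state(); R0=Ro.from_rotvec(s["ee_rot"]).as_matrix() if R0 is None else R0
    p0=s["position"] if p0 is None else p0
    R=R0 if R is None else R
    return (R0.T@(np.array(p)-p0)*100).round(2).tolist(),np.degrees(Ro.from_matrix(R0.T@R).as_rotvec()).round(1).tolist()
E
python3 - <<'E'
from plan import *
import io,contextlib
with contextlib.redirect_stdout(io.StringIO()): from m import *
print("cams",[(-cam(c)[0].T@cam(c)[1]).round(3) for c in(S,T)])
tu=[cen(T,up(a,4.5,(210,100)),blue) for a,b in scr]
Q=np.array([onplane(T,u,(0,0,z)) for u,z in zip(tu,(.1326,.1326,.0394,.0394))]); print(Q.round(4),[np.linalg.norm(Q[i]-Q[(i+1)%4]).round(4) for i in range(4)])
print("S pred",proj(S,Q).round(1).tolist(),"seen",[up(b,5,(245,185)).round(1).tolist() for a,b in scr])
l=Q[0]+Q[3]-Q[1]-Q[2]; u=Q[0]+Q[1]-Q[2]-Q[3]; print("yaws",np.arctan2(-l[0],l[1]),np.arctan2(u[1],u[0]),"slope",np.degrees(np.arctan2(u[2],np.hypot(*u[:2]))))
yw=(np.arctan2(-l[0],l[1])*2+np.arctan2(u[1],u[0]))/3; th=np.radians(28)
ex=np.array([np.cos(yw)*np.cos(th),np.sin(yw)*np.cos(th),np.sin(th)]); ey=np.array([-np.sin(yw),np.cos(yw),0]); F=np.c_[ex,ey,np.cross(ex,ey)]
c0=Q.mean(0); pickle.dump((c0,F,yw),open("face.pkl","wb")); print("c0",c0,"yaw",np.degrees(yw))
def bright(x,y,h=.014):
    uv=proj(T,[c0+F@np.array([x,y,h])])[0].astype(np.float32); g=T["img"].mean(2).astype(np.float32)
    return cv2.getRectSubPix(g,(1,1),(float(uv[0]),float(uv[1])))[0,0]
# profiles: across square (along y at several x) & (along x), same for round
xs=np.arange(-90,95,1.); ys=np.arange(-150,-45,1.)
A=np.array([[bright(x/1e3,y/1e3) for y in ys] for x in xs])
def pr(nm,v,ax): print(nm," ".join(f"{int(a)}:{int(b)}" for a,b in zip(ax,v)))
ix=lambda a,b:(xs>=a)&(xs<=b); iy=lambda a,b:(ys>=a)&(ys<=b)
pr("sq y",A[ix(-48,-32)].mean(0),ys); pr("rd y",A[ix(40,48)].mean(0),ys)
pr("x",A[:,iy(-108,-94)].mean(1),xs)
R=tool(109); print("above",delta((.4174,.3302,.16),R))
E
```

```text
cams [array([1.352, 0.458, 1.344]), array([0.367, 0.02 , 1.202])]
[[ 0.6813  0.2135  0.1326]
 [ 0.7252 -0.1287  0.1326]
 [ 0.5489 -0.1509  0.0394]
 [ 0.5062  0.191   0.0394]] [np.float64(0.345), np.float64(0.2006), np.float64(0.3445), np.float64(0.1997)]
S pred [[362.7, 258.8], [258.2, 222.3], [284.4, 198.7], [378.4, 230.2]] seen [[363.6, 259.0], [259.2, 222.2], [285.4, 199.0], [379.2, 230.4]]
yaws 0.12600225693448863 0.1266736494142472 slope 27.753369948615276
c0 [0.61539216 0.03124425 0.086     ] yaw 7.232220183298205
sq y -150:213 -149:212 -148:207 -147:200 -146:192 -145:180 -144:169 -143:158 -142:148 -141:140 -140:136 -139:133 -138:132 -137:133 -136:133 -135:134 -134:134 -133:134 -132:134 -131:133 -130:133 -129:134 -128:134 -127:134 -126:133 -125:131 -124:126 -123:121 -122:113 -121:104 -120:97 -119:93 -118:90 -117:93 -116:99 -115:106 -114:114 -113:121 -112:127 -111:130 -110:132 -109:133 -108:134 -107:134 -106:134 -105:134 -104:134 -103:134 -102:134 -101:133 -100:133 -99:133 -98:133 -97:134 -96:134 -95:134 -94:134 -93:134 -92:133 -91:133 -90:134 -89:134 -88:134 -87:134 -86:133 -85
[... 1924 characters left out ...]
 1:134 2:133 3:133 4:133 5:133 6:133 7:134 8:134 9:134 10:134 11:134 12:133 13:133 14:133 15:133 16:133 17:133 18:130 19:128 20:125 21:123 22:122 23:124 24:126 25:128 26:131 27:133 28:134 29:134 30:134 31:134 32:134 33:134 34:134 35:133 36:133 37:133 38:133 39:133 40:133 41:134 42:134 43:134 44:134 45:133 46:133 47:133 48:133 49:134 50:135 51:135 52:134 53:133 54:133 55:134 56:134 57:133 58:131 59:129 60:127 61:122 62:116 63:109 64:105 65:102 66:101 67:106 68:111 69:117 70:124 71:129 72:131 73:133 74:134 75:134 76:134 77:133 78:132 79:131 80:130 81:130 82:133 83:138 84:148 85:162 86:177 87:190 88:202 89:209 90:213 91:215 92:215 93:215 94:215
above ([-29.77, -20.83, 6.2], [-0.1, -0.0, -36.6])
```

step_arm --targets '[{"dp":[-29.8,-20.8,0],"rotation":[0,0,-36.6]},{"dp":[-29.8,-20.8,0],"rotation":[0,0,-36.6]},{"dp":[-29.8,-20.8,0],"rotation":[0,0,-36.6]},{"dp":[-29.8,-20.8,0],"rotation":[0,0,-36.6]},{"dp":[-29.8,-20.8,0],"rotation":[0,0,-36.6]},{"dp":[-29.8,-20.8,0],"rotation":[0,0,-36.6]},{"dp":[-29.8,-20.8,6.2],"rotation":[0,0,-36.6]},{"dp":[-29.8,-20.8,6.2],"rotation":[0,0,-36.6]},{"dp":[-29.8,-20.8,6.2],"rotation":[0,0,-36.6]},{"dp":[-29.8,-20.8,6.2],"rotation":[0,0,-36.6]}]' --grip 6.0

```text
time: 1.35
position: [0.4186, 0.3327, 0.1629]
ee_rot: [-0.52, 3.095, 0.003]
ft_force: [-0.0, -0.5, 0.5]
opening: 0.0601
finger_force: 0.0
```

Run:
```python
from plan import *
print(delta((.4174,.3302,.018),tool(109)))
```

```text
([0.24, -0.22, 14.49], [0.1, 0.2, 0.1])
```

step_arm --targets '[{"dp":[0.2,-0.2,5],"rotation":[0,0,0]},{"dp":[0.2,-0.2,10],"rotation":[0,0,0]},{"dp":[0.2,-0.2,13],"rotation":[0,0,0]},{"dp":[0.2,-0.2,14.4],"rotation":[0,0,0]},{"dp":[0.2,-0.2,14.4],"rotation":[0,0,0]},{"dp":[0.2,-0.2,14.4],"rotation":[0,0,0]},{"dp":[0.2,-0.2,14.4],"rotation":[0,0,0]}]'

```text
time: 2.22
position: [0.4177, 0.3293, 0.0181]
ee_rot: [-0.517, 3.096, 0.003]
ft_force: [-0.1, 0.9, 0.1]
opening: 0.0596
finger_force: 0.0
```

step_arm --targets '[{"dp":[0,0,0],"rotation":[0,0,0]},{"dp":[0,0,0],"rotation":[0,0,0]},{"dp":[0,0,0],"rotation":[0,0,0]},{"dp":[0,0,0],"rotation":[0,0,0]},{"dp":[0,0,0],"rotation":[0,0,0]},{"dp":[0,0,0],"rotation":[0,0,0]}]' --grip 2.0

```text
time: 2.98
position: [0.4167, 0.3287, 0.0167]
ee_rot: [-0.518, 3.098, 0.001]
ft_force: [-0.4, 1.7, 1.0]
opening: 0.0357
finger_force: 30.0
```

Run:
```python
from plan import *
c0,F,yw=pickle.load(open("face.pkl","rb"))
ez=F[:,2]; R=tool(np.degrees(yw)+90,ez)
N=c0+F@[-.0398,-.1004,.002]; print("N",N)
print("lift",delta((.4174,.3302,.25)))
print("pre",delta(N+ez*(.0167+.08),R), N+ez*.0967)
```

```text
N [ 0.59223843 -0.07289916  0.06908093]
lift ([-0.12, 0.13, -23.33], [0.0, 0.0, 0.0])
pre ([0.9, -42.75, -13.79], [2.9, -27.9, 11.5]) [ 0.54720171 -0.07861435  0.15446196]
```

step_arm --targets '[{"dp":[0,0,-6],"rotation":[0,0,0]},{"dp":[0,0,-12],"rotation":[0,0,0]},{"dp":[0,0,-18],"rotation":[0,0,0]},{"dp":[0.2,-6,-20],"rotation":[0,0,0]},{"dp":[0.4,-12,-20],"rotation":[0.6,-6,2.4]},{"dp":[0.5,-18,-20],"rotation":[1.2,-12,4.8]},{"dp":[0.6,-24,-20],"rotation":[1.8,-18,7.2]},{"dp":[0.7,-30,-20],"rotation":[2.4,-24,9.6]},{"dp":[0.9,-36,-20],"rotation":[2.9,-27.9,11.5]},{"dp":[0.9,-42.7,-19],"rotation":[2.9,-27.9,11.5]},{"dp":[0.9,-42.7,-14],"rotation":[2.9,-27.9,11.5]},{"dp":[0.9,-42.7,-13.8],"rotation":[2.9,-27.9,11.5]}]'

```text
time: 4.47
position: [0.5443, -0.0822, 0.1507]
ee_rot: [-0.16, 2.655, 0.04]
ft_force: [-0.3, 0.2, -0.8]
opening: 0.0362
finger_force: 30.0
```

step_arm --targets '[{"dp":[0,0,0],"rotation":[0,0,0]},{"dp":[0,0,0],"rotation":[0,0,0]},{"dp":[0,0,0],"rotation":[0,0,0]}]'

```text
time: 4.85
position: [0.5475, -0.0773, 0.1557]
ee_rot: [-0.17, 2.646, 0.041]
ft_force: [-0.4, 0.6, -0.6]
opening: 0.0357
finger_force: 30.0
```

Run:
```python
from plan import *
c0,F,yw=pickle.load(open("face.pkl","rb"))
ez=F[:,2]; R=tool(np.degrees(yw)+90,ez)
N=c0+F@[-.0398,-.1004,.002]
s=ctrl.read_state(); print(s["position"],"face coords TCP",(F.T@(s["position"]-N)*1e3).round(2))
print("to pre",delta(N+ez*(.0167+.08),R)); print("down25",delta(N+ez*(.0167+.025),R))
d={n:ctrl.capture(n) for n in("scene","top")}; pickle.dump(d,open("c1.pkl","wb"))
def crop(c,b,k): x0,y0,x1,y1=b; return cv2.resize(c["img"][y0:y1,x0:x1,::-1],None,fx=k,fy=k,interpolation=cv2.INTER_CUBIC)
cv2.imwrite("pics/hold.png",np.hstack([crop(d["top"],(290,100,390,250),4),crop(d["scene"],(240,120,340,270),4)]))
print(proj(d["scene"],[s["position"],s["position"]-ez*.0167]),proj(d["top"],[s["position"]]))
```

```text
[ 0.54748907 -0.07731668  0.15567562] face coords TCP [ 0.97  1.25 97.56]
to pre ([0.1, -0.12, 0.09], [0.0, 0.1, 0.1])
down25 ([0.11, -0.13, 5.59], [0.0, 0.1, 0.1])
[[301.53882843 185.48448867]
 [300.72286762 190.06586362]] [[344.62298325 185.27335512]]
```

View pics/hold.png

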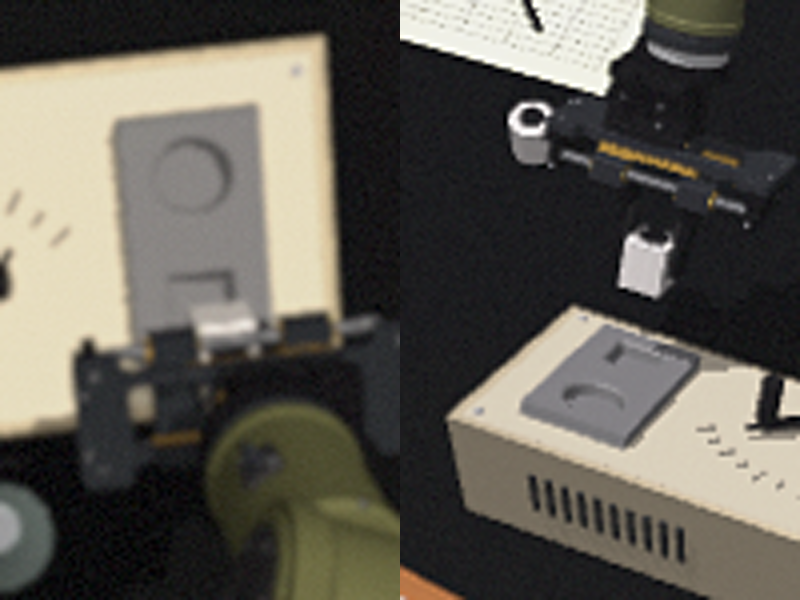

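The left half shows the square cell's bright side at (225,327) just below the square nest's rim (200,290). The right half shows the cell upright in the gripper at (648,265), square to the face. Now I'll measure the cell's in-hand offset from its lower up-slope edge.

```bash
cat > prof.py <<'E'
from plan import *
c0,F,yw=pickle.load(open("face.pkl","rb")); ez=F[:,2]; R=tool(np.degrees(yw)+90,ez)
def br(c,p):
    uv=proj(c,[p])[0]; return cv2.getRectSubPix(c["img"].mean(2).astype(np.float32),(1,1),(float(uv[0]),float(uv[1])))[0,0]
def grid(c,N,xs,ys,z): return np.array([[br(c,N+F@(np.array([x,y,z])/1e3)) for y in ys] for x in xs])
def pr(nm,v,ax): print(nm," ".join(f"{int(a)}:{int(b)}" for a,b in zip(ax,v)))
E
python3 - <<'E'
from prof import *
d=pickle.load(open("c1.pkl","rb")); N=c0+F@[-.0398,-.1004,.002]
for n in("top","scene"):
    xs=np.arange(0,40,1.);ys=np.arange(-6,9,2.); pr(n+" x",grid(d[n],N,xs,ys,80.9).mean(1),xs)
ys=np.arange(-32,34,1.); pr("top y on side face",np.mean([[br(d["top"],N+F@(np.array([19,y,z])/1e3)) for y in ys] for z in(86,90,94,98)],0),ys)
pr("scene y on side face",np.mean([[br(d["scene"],N+F@(np.array([19,y,z])/1e3)) for y in ys] for z in(86,90,94,98)],0),ys)
E
```

```text
top x 0:162 1:179 2:194 3:207 4:215 5:214 6:211 7:204 8:193 9:183 10:177 11:173 12:170 13:169 14:169 15:168 16:168 17:166 18:162 19:158 20:152 21:145 22:140 23:136 24:132 25:130 26:129 27:128 28:128 29:128 30:127 31:127 32:125 33:121 34:116 35:109 36:103 37:97 38:95 39:96
scene x 0:195 1:195 2:195 3:196 4:196 5:196 6:197 7:197 8:197 9:197 10:197 11:197 12:196 13:195 14:193 15:190 16:185 17:177 18:168 19:155 20:141 21:124 22:105 23:86 24:67 25:51 26:39 27:31 28:25 29:22 30:21 31:22 32:23 33:24 34:25 35:25 36:26 37:26 38:26 39:26
top y on side face -32:175 -31:163 -30:153 -29:144 -28:138 -27:135 -26:134 -25:134 -24:134 -23:134 -22:135 -21:137 -20:141 -19:146 -18:153 -17:159 -16:164 -15:167 -14:168 -13:169 -12:169 -11:169 -10:168 -9:167 -8:167 -7:166 -6:166 -5:166 -4:167 -3:167 -2:167 -1:167 0:167 1:168 2:169 3:169 4:168 5:168 6:168 7:168 8:168 9:168 10:168 11:167 12:166 13:164 14:161 15:157 16:150 17:142 18:136 19:132 20:129 21:130 22:131 23:132 24:132 25:132 26:131 27:130 28:130 29:131 30:131 31:131 32:131 33:132
scene y on side face -32:28 -31:27 -30:27 -29:27 -28:27 -27:27 -26:27 -25:27 -24:27 -23:27 -22:26 -21:25 -20:23 -19:24 -18:28 -17:46 -16:80 -15:124 -14:164 -13:189 -12:197 -11:201 -10:202 -9:201 -8:200 -7:199 -6:198 -5:197 -4:197 -3:197 -2:197 -1:196 0:196 1:196 2:196 3:197 4:197 5:197 6:197 7:197 8:196 9:195 10:194 11:194 12:194 13:194 14:194 15:195 16:197 17:198 18:194 19:178 20:156 21:133 22:115 23:103 24:93 25:84 26:75 27:67 28:60 29:50 30:44 31:38 32:33 33:30
```

Run:
```python
from prof import *
N=c0+F@[-.0398,-.1004,.002]
print(delta(N+F@[-.0015,.0024,.0347],R))
```

```text
([0.24, 0.14, 6.28], [-0.0, 0.1, 0.1])
```

step_arm --targets '[{"dp":[0.24,0.14,2.5],"rotation":[0,0,0]},{"dp":[0.24,0.14,5],"rotation":[0,0,0]},{"dp":[0.24,0.14,6.2],"rotation":[0,0,0]},{"dp":[0.24,0.14,6.2],"rotation":[0,0,0]},{"dp":[0.24,0.14,6.2],"rotation":[0,0,0]},{"dp":[0.24,0.14,6.2],"rotation":[0,0,0]},{"dp":[0.24,0.14,6.2],"rotation":[0,0,0]}]'

```text
time: 5.82
position: [0.5738, -0.0737, 0.0994]
ee_rot: [-0.167, 2.647, 0.041]
ft_force: [-0.5, -0.1, -1.1]
opening: 0.0357
finger_force: 30.0
```

Run:
```python
from prof import *
N=c0+F@[-.0398,-.1004,.002]; s=ctrl.read_state(); f=(F.T@(s["position"]-N)*1e3).round(2); print("face TCP",f,s["ft_force"])
d={n:ctrl.capture(n) for n in("scene","top")}; pickle.dump(d,open("c2.pkl","wb")); zb=f[2]-16.7
xs=np.arange(0,40,1.);xs=np.arange(8,36,1.);ys=np.arange(-6,9,2.)
for n in("top","scene"): pr(n+" x",grid(d[n],N,xs,ys,zb).mean(1),xs)
ys=np.arange(-30,31,1.)
for n in("top","scene"): pr(n+" y",np.mean([[br(d[n],N+F@(np.array([f[0]+19,y,z])/1e3)) for y in ys] for z in(zb+4,zb+8,zb+12,zb+16)],0),ys)
def crop(c,b,k): x0,y0,x1,y1=b; return cv2.resize(c["img"][y0:y1,x0:x1,::-1],None,fx=k,fy=k,interpolation=cv2.INTER_CUBIC)
cv2.imwrite("pics/low.png",np.hstack([crop(d["top"],(310,130,375,200),6),crop(d["scene"],(260,180,325,250),6)]))
```

```text
face TCP [-1.99  1.54 35.42] [-0.46356183 -0.10857154 -1.0621294 ]
top x 8:177 9:173 10:171 11:170 12:169 13:167 14:163 15:156 16:148 17:138 18:126 19:115 20:109 21:107 22:109 23:114 24:120 25:125 26:129 27:132 28:133 29:133 30:134 31:134 32:134 33:134 34:133 35:133
scene x 8:198 9:197 10:196 11:195 12:194 13:191 14:188 15:184 16:176 17:168 18:157 19:145 20:133 21:123 22:114 23:107 24:102 25:101 26:101 27:103 28:105 29:106 30:108 31:109 32:109 33:111 34:114 35:117
top y -30:135 -29:136 -28:135 -27:134 -26:134 -25:133 -24:132 -23:131 -22:129 -21:128 -20:129 -19:131 -18:135 -17:141 -16:146 -15:152 -14:156 -13:159 -12:159 -11:160 -10:160 -9:159 -8:159 -7:159 -6:159 -5:159 -4:160 -3:160 -2:161 -1:161 0:161 1:161 2:161 3:161 4:162 5:162 6:161 7:161 8:161 9:162 10:163 11:163 12:162 13:161 14:159 15:156 16:151 17:145 18:139 19:133 20:127 21:125 22:124 23:124 24:124 25:126 26:127 27:129 28:130 29:132 30:134
scene y -30:172 -29:164 -28:155 -27:147 -26:139 -25:132 -24:127 -23:122 -22:123 -21:124 -20:125 -19:126 -18:127 -17:133 -16:143 -15:155 -14:169 -13:180 -12:190 -11:195 -10:197 -9:198 -8:198 -7:197 -6:197 -5:197 -4:197 -3:197 -2:196 -1:196 0:195 1:195 2:196 3:196 4:197 5:198 6:198 7:198 8:197 9:196 10:194 11:193 12:193 13:193 14:193 15:195 16:197 17:199 18:197 19:185 20:164 21:143 22:126 23:115 24:107 25:101 26:97 27:96 28:95 29:94 30:93
```

View pics/low.png

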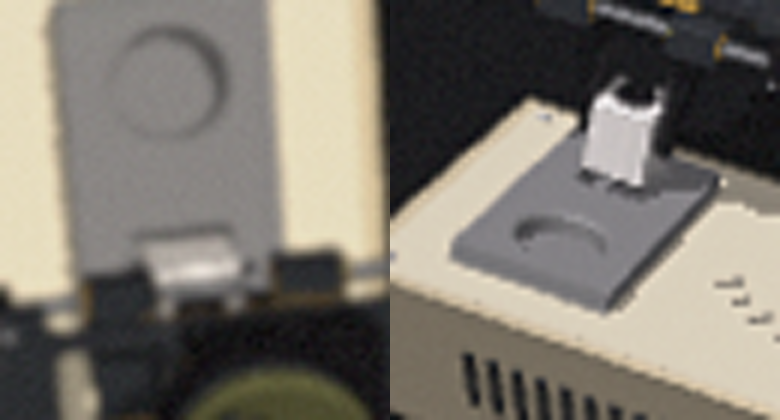

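The cell (left half, (190,262)) sits over the square nest with its edges about equally spaced from the rim; the right half shows it upright just above the block. Now I'll descend with force checks.

step_arm --targets '[{"dp":[-0.07,-0.03,0.3],"rotation":[0,0,0]},{"dp":[-0.07,-0.03,0.6],"rotation":[0,0,0]},{"dp":[-0.07,-0.03,0.9],"rotation":[0,0,0]},{"dp":[-0.07,-0.03,1.0],"rotation":[0,0,0]},{"dp":[-0.07,-0.03,1.0],"rotation":[0,0,0]}]'

```text
time: 6.55
position: [0.5788, -0.0732, 0.09]
ee_rot: [-0.167, 2.649, 0.041]
ft_force: [-0.4, 0.5, -0.2]
opening: 0.036
finger_force: 30.0
```

```bash
cat > st.py <<'E'
from prof import *
import sys
N=c0+F@[-.0398,-.1004,.002] if sys.argv[1]=="s" else c0+F@[.0442,-.1004,.002]
s=ctrl.read_state(); print("face TCP mm",(F.T@(s["position"]-N)*1e3).round(2),"face force",(F.T@s["ft_force"]).round(1),"torque",(F.T@s["torque"]).round(2))
E
python3 st.py s
```

```text
face TCP mm [-1.98  1.43 24.72] face force [-0.4  0.6  0. ] torque [0.03 0.68 0.  ]
```

step_arm --targets '[{"dp":[0,0,0.3],"rotation":[0,0,0]},{"dp":[0,0,0.6],"rotation":[0,0,0]},{"dp":[0,0,0.75],"rotation":[0,0,0]},{"dp":[0,0,0.75],"rotation":[0,0,0]},{"dp":[0,0,0.75],"rotation":[0,0,0]}]'

```text
time: 7.18
position: [0.5824, -0.0728, 0.0836]
ee_rot: [-0.167, 2.648, 0.041]
ft_force: [-0.6, -0.5, 0.1]
opening: 0.0361
finger_force: 30.0
```

```bash
python3 st.py s
```

```text
face TCP mm [-1.77  1.37 17.42] face force [-0.5 -0.4  0.3] torque [0.09 0.71 0.01]
```

step_arm --targets '[{"dp":[0,0,0.1],"rotation":[0,0,0]},{"dp":[0,0,0.2],"rotation":[0,0,0]},{"dp":[0,0,0.2],"rotation":[0,0,0]},{"dp":[0,0,0.2],"rotation":[0,0,0]}]'

```text
time: 7.68
position: [0.583, -0.0727, 0.0829]
ee_rot: [-0.167, 2.648, 0.042]
ft_force: [-11.3, -0.5, 11.8]
opening: 0.0358
finger_force: 30.0
```

```bash
python3 st.py s
```

```text
face TCP mm [-1.58  1.33 16.46] face force [-4.4  0.9 15.7] torque [0.31 1.48 0.05]
```

step_arm --targets '[{"dp":[0,0,-0.1],"rotation":[0,0,0]},{"dp":[0,0,-0.1],"rotation":[0,0,0]},{"dp":[0,0,-0.1],"rotation":[0,0,0]},{"dp":[0,0,-0.1],"rotation":[0,0,0]},{"dp":[0,0,-4],"rotation":[0,0,0]},{"dp":[0,0,-10],"rotation":[0,0,0]},{"dp":[0,0,-14],"rotation":[0,0,0]},{"dp":[0,0,-14],"rotation":[0,0,0]},{"dp":[0,0,-14],"rotation":[0,0,0]}]' --grip 6

```text
time: 8.8
position: [0.5179, -0.0807, 0.2047]
ee_rot: [-0.167, 2.649, 0.042]
ft_force: [-0.4, 0.3, -1.6]
opening: 0.06
finger_force: 0.0
```

Run:
```python
from prof import *
p=np.array((.3722,-.3185,.16))
print(delta(p,tool(97)),delta(p,tool(67))); print(ctrl.read_state()["q"].round(2))
```

```text
([17.5, -21.76, -4.23], [0.0, 28.0, 0.2]) ([17.5, -21.76, -4.23], [7.4, 27.3, 29.6])
[-0.12 -0.3   0.29  2.19 -0.08  0.77  1.91]
```

step_arm --targets '[{"dp":[3,-4,-1],"rotation":[1.2,4.6,5]},{"dp":[6,-8,-2],"rotation":[2.5,9,10]},{"dp":[9,-12,-3],"rotation":[3.7,14,15]},{"dp":[12,-16,-3.5],"rotation":[5,18,20]},{"dp":[15,-20,-4],"rotation":[6.2,23,25]},{"dp":[17.5,-21.8,-4.2],"rotation":[7.4,27.3,29.6]},{"dp":[17.5,-21.8,-4.2],"rotation":[7.4,27.3,29.6]},{"dp":[17.5,-21.8,-4.2],"rotation":[7.4,27.3,29.6]},{"dp":[17.5,-21.8,-4.2],"rotation":[7.4,27.3,29.6]},{"dp":[17.5,-21.8,-4.2],"rotation":[7.4,27.3,29.6]}]' --grip 6.5

```text
time: 10.05
position: [0.3732, -0.3183, 0.1608]
ee_rot: [0.623, 3.077, -0.0]
ft_force: [0.1, -1.1, 0.4]
opening: 0.0648
finger_force: 0.0
```

Run:
```python
from prof import *
print(delta((.3722,-.3182,.018),tool(67)))
# check the placed square cell from above: cap and white top
T=ctrl.capture("top"); pickle.dump(T,open("c3.pkl","wb"))
N=c0+F@[-.0398,-.1004,.002]; xs=np.arange(-26,27,1.)
g=grid(T,N,xs,xs,42.); pr("x",g[:,[10,11,12,40,41,42]].mean(1),xs); pr("y",g[[10,11,12,40,41,42]].mean(0),xs)
g=grid(T,N,xs,xs,45.); m=(g<90)&(np.hypot(*np.meshgrid(xs,xs))<16); i=np.argwhere(m); print("cap centre",xs[i[:,0]].mean(),xs[i[:,1]].mean(),m.sum())
```

```text
([0.13, -0.03, 14.28], [0.0, 0.1, 0.1])
x -26:117 -25:120 -24:126 -23:134 -22:150 -21:166 -20:181 -19:195 -18:207 -17:213 -16:216 -15:219 -14:218 -13:216 -12:215 -11:213 -10:210 -9:208 -8:207 -7:205 -6:204 -5:203 -4:203 -3:203 -2:203 -1:204 0:206 1:208 2:211 3:213 4:214 5:214 6:214 7:214 8:214 9:214 10:213 11:212 12:207 13:202 14:195 15:186 16:177 17:169 18:163 19:159 20:155 21:151 22:147 23:141 24:134 25:128 26:120
y -26:135 -25:135 -24:135 -23:134 -22:133 -21:136 -20:141 -19:148 -18:162 -17:176 -16:187 -15:197 -14:206 -13:209 -12:211 -11:210 -10:206 -9:203 -8:197 -7:192 -6:186 -5:181 -4:176 -3:174 -2:172 -1:170 0:166 1:163 2:162 3:162 4:164 5:169 6:174 7:179 8:185 9:190 10:195 11:201 12:205 13:209 14:211 15:207 16:202 17:191 18:175 19:158 20:138 21:119 22:105 23:97 24:90 25:93 26:97
cap centre -3.3800738007380073 0.7564575645756457 271
```

step_arm --targets '[{"dp":[0.1,0,5],"rotation":[0,0,0]},{"dp":[0.1,0,10],"rotation":[0,0,0]},{"dp":[0.1,0,13],"rotation":[0,0,0]},{"dp":[0.1,0,14.3],"rotation":[0,0,0]},{"dp":[0.1,0,14.3],"rotation":[0,0,0]},{"dp":[0.1,0,14.3],"rotation":[0,0,0]},{"dp":[0.1,0,14.3],"rotation":[0,0,0]}]'

```text
time: 10.98
position: [0.3728, -0.3194, 0.0187]
ee_rot: [0.625, 3.075, -0.002]
ft_force: [0.4, -0.6, 0.4]
opening: 0.0648
finger_force: 0.0
```

step_arm --targets '[{"dp":[0,0,0],"rotation":[0,0,0]},{"dp":[0,0,0],"rotation":[0,0,0]},{"dp":[0,0,0],"rotation":[0,0,0]},{"dp":[0,0,0],"rotation":[0,0,0]},{"dp":[0,0,0],"rotation":[0,0,0]},{"dp":[0,0,0],"rotation":[0,0,0]}]' --grip 2.5

```text
time: 11.72
position: [0.3719, -0.3188, 0.0175]
ee_rot: [0.626, 3.078, -0.001]
ft_force: [0.6, 1.4, 2.0]
opening: 0.0433
finger_force: 30.0
```

Run:
```python
from prof import *
s=ctrl.read_state(); print(s["position"])
N=c0+F@[.0442,-.1004,.002]; h=s["position"][2]
print("pre",delta(N+F@[-.002,.0014,h+.07],R),N+F@[-.002,.0014,h+.07],h)
```

```text
[ 0.37193098 -0.31878097  0.0175363 ]
pre ([-13.33, 32.93, -16.73], [-7.4, -27.3, -29.6]) [ 0.62311901 -0.06756916  0.18486756] 0.017536303450845163
```

step_arm --targets '[{"dp":[0,0,-6],"rotation":[0,0,0]},{"dp":[0,0,-12],"rotation":[0,0,0]},{"dp":[-2,5,-16],"rotation":[0,0,0]},{"dp":[-4,10,-18],"rotation":[0,0,0]},{"dp":[-6,15,-19],"rotation":[-1.2,-4.5,-5]},{"dp":[-8,20,-19],"rotation":[-2.5,-9,-10]},{"dp":[-10,25,-19],"rotation":[-3.7,-13.6,-15]},{"dp":[-12,29,-19],"rotation":[-5,-18,-20]},{"dp":[-13.3,32.9,-18.5],"rotation":[-6.2,-23,-25]},{"dp":[-13.3,32.9,-17.5],"rotation":[-7.4,-27.3,-29.6]},{"dp":[-13.3,32.9,-16.7],"rotation":[-7.4,-27.3,-29.6]},{"dp":[-13.3,32.9,-16.7],"rotation":[-7.4,-27.3,-29.6]}]'

```text
time: 13.22
position: [0.6221, -0.0681, 0.1836]
ee_rot: [-0.165, 2.651, 0.041]
ft_force: [0.2, 0.1, -0.2]
opening: 0.0434
finger_force: 30.0
```

step_arm --targets '[{"dp":[0,0,0],"rotation":[0,0,0]},{"dp":[0,0,0],"rotation":[0,0,0]},{"dp":[0,0,0],"rotation":[0,0,0]}]'

```text
time: 13.6
position: [0.623, -0.0677, 0.1848]
ee_rot: [-0.167, 2.648, 0.041]
ft_force: [0.2, 0.7, -0.9]
opening: 0.0433
finger_force: 30.0
```

```bash
python3 st.py r
python3 - <<'E'
from prof import *
N=c0+F@[.0442,-.1004,.002]; print(delta(N+F@[-.002,.0014,.0175+.019],R))
E
```

```text
face TCP mm [-2.14  1.25 87.59] face force [-0.2  0.6 -0.9] torque [0.06 0.71 0.  ]
([-0.01, 0.02, 5.11], [-0.0, 0.0, 0.0])
```

step_arm --targets '[{"dp":[-0.13,0.02,2],"rotation":[0,0,0]},{"dp":[-0.13,0.02,4],"rotation":[0,0,0]},{"dp":[-0.13,0.02,5.1],"rotation":[0,0,0]},{"dp":[-0.13,0.02,5.1],"rotation":[0,0,0]},{"dp":[-0.13,0.02,5.1],"rotation":[0,0,0]},{"dp":[-0.13,0.02,5.1],"rotation":[0,0,0]}]'

```text
time: 14.35
position: [0.6479, -0.0646, 0.141]
ee_rot: [-0.167, 2.647, 0.041]
ft_force: [-0.5, -1.1, -1.2]
opening: 0.0435
finger_force: 30.0
```

```bash
python3 st.py r
python3 - <<'E'
from prof import *
N=c0+F@[.0442,-.1004,.002]; s=ctrl.read_state(); f=(F.T@(s["position"]-N)*1e3).round(2); zb=f[2]-17.5
T=ctrl.capture("top"); pickle.dump(T,open("c4.pkl","wb"))
xs=np.arange(8,40,1.); pr("x",grid(T,N,xs,np.arange(-2,4,1.),zb).mean(1),xs)
ys=np.arange(-32,33,1.); pr("y",np.mean([[br(T,N+F@(np.array([f[0]+8,y,z])/1e3)) for y in ys] for z in(zb+8,zb+12)],0),ys)
cv2.imwrite("pics/low2.png",cv2.resize(T["img"][105:190,300:390,::-1],None,fx=6,fy=6,interpolation=cv2.INTER_CUBIC))
E
```

```text
face TCP mm [-0.6   1.27 37.11] face force [-1.1 -1.  -0.8] torque [-0.    0.65 -0.  ]
x 8:137 9:145 10:153 11:159 12:162 13:165 14:165 15:166 16:165 17:162 18:159 19:152 20:143 21:133 22:122 23:111 24:108 25:109 26:112 27:118 28:125 29:129 30:131 31:134 32:135 33:135 34:135 35:134 36:133 37:131 38:130 39:132
y -32:110 -31:108 -30:107 -29:105 -28:104 -27:102 -26:101 -25:101 -24:103 -23:105 -22:107 -21:109 -20:112 -19:114 -18:117 -17:119 -16:121 -15:122 -14:122 -13:122 -12:121 -11:119 -10:117 -9:115 -8:112 -7:109 -6:107 -5:107 -4:106 -3:107 -2:108 -1:110 0:110 1:111 2:113 3:115 4:117 5:118 6:120 7:121 8:122 9:122 10:121 11:119 12:116 13:113 14:108 15:101 16:94 17:86 18:77 19:68 20:61 21:54 22:49 23:46 24:45 25:46 26:47 27:46 28:44 29:44 30:45 31:47 32:46
```

View pics/low2.png

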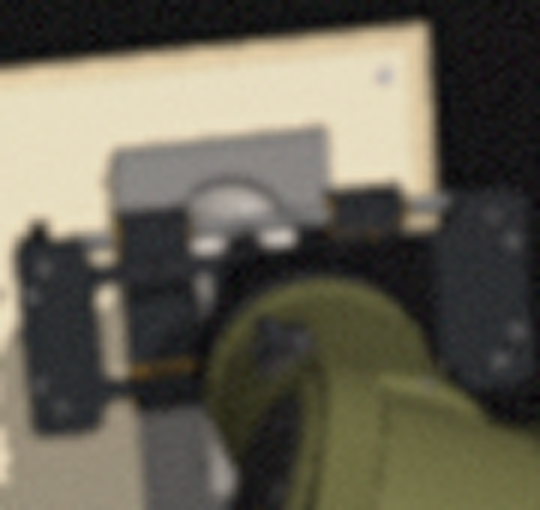

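The round cell (235,205) hangs centrally over the round nest, with the rim's shadow evenly around it. Its edge readings match those the square cell had before it went in cleanly, so I descend.

step_arm --targets '[{"dp":[0,0,0.4],"rotation":[0,0,0]},{"dp":[0,0,0.8],"rotation":[0,0,0]},{"dp":[0,0,1.2],"rotation":[0,0,0]},{"dp":[0,0,1.2],"rotation":[0,0,0]},{"dp":[0,0,1.2],"rotation":[0,0,0]}]'

```text
time: 15.02
position: [0.6531, -0.0637, 0.1293]
ee_rot: [-0.167, 2.648, 0.041]
ft_force: [0.2, -0.9, -0.3]
opening: 0.0431
finger_force: 30.0
```

```bash
python3 st.py r
```

```text
face TCP mm [-1.36  1.45 24.28] face force [-0.1 -0.9 -0.3] torque [ 0.02  0.65 -0.  ]
```

Inside the rim without force; on to the floor.

step_arm --targets '[{"dp":[0,0,0.3],"rotation":[0,0,0]},{"dp":[0,0,0.6],"rotation":[0,0,0]},{"dp":[0,0,0.75],"rotation":[0,0,0]},{"dp":[0,0,0.85],"rotation":[0,0,0]},{"dp":[0,0,0.85],"rotation":[0,0,0]},{"dp":[0,0,0.85],"rotation":[0,0,0]}]'

```text
time: 15.78
position: [0.6563, -0.0632, 0.1231]
ee_rot: [-0.167, 2.649, 0.043]
ft_force: [-13.0, 0.6, 11.6]
opening: 0.0436
finger_force: 30.0
```

```bash
python3 st.py r
```

```text
face TCP mm [-1.43  1.56 17.28] face force [-5.9  2.3 16.3] torque [0.41 1.78 0.01]
```

step_arm --targets '[{"dp":[0,0,-0.1],"rotation":[0,0,0]},{"dp":[0,0,-0.1],"rotation":[0,0,0]},{"dp":[0,0,-0.1],"rotation":[0,0,0]},{"dp":[0,0,-0.1],"rotation":[0,0,0]},{"dp":[0,0,-4],"rotation":[0,0,0]},{"dp":[0,0,-8],"rotation":[0,0,0]},{"dp":[0,0,-9],"rotation":[0,0,0]},{"dp":[0,0,-9],"rotation":[0,0,0]}]' --grip 6.4

```text
time: 16.77
position: [0.6153, -0.0684, 0.2017]
ee_rot: [-0.167, 2.647, 0.041]
ft_force: [0.0, -0.1, -1.1]
opening: 0.0641
finger_force: 0.0
```

Run:
```python
from prof import *
T=pickle.load(open("c3.pkl","rb")); S=pickle.load(open("c0.pkl","rb"))["scene"]
def f(c,uv,h): return (F.T@(onplane(c,uv,c0+h*ez,ez)-c0)*1e3)[:2]
up=lambda U,k,o:(np.array(U)+.5)/k-.5+np.array(o)
t=lambda U:up(U,4.5,(210,100))
for h in(0,.01,.014): print("hinge",h,f(T,t((270,424)),h).round(1))
for h in(.054,.058): print("knobtop",f(T,t((357,302)),h).round(1))
print("lever arm tip",f(T,t((371,285)),.01).round(1),"flag",f(T,t((208,243)),.010).round(1))
# face-plane raster (1 px = 0.5 mm) of lever area, blobs in it
xs=np.arange(60,-110,-.5); ys=np.arange(170,-10,-.5)
def rast(h): 
    X,Y=np.meshgrid(xs,ys,indexing="ij"); P=c0+np.c_[X.ravel(),Y.ravel(),np.full(X.size,h*1e3)]/1e3@F.T
    uv=proj(T,P).astype(np.float32).reshape(*X.shape,2); return cv2.remap(T["img"],uv[...,0],uv[...,1],cv2.INTER_CUBIC)
a=rast(.010).astype(int); m=(a.max(2)<110).astype(np.uint8)
for h in (.010,):
  # pointer line points: darkest y for each x row between radius 45..75 and flag
  for x in np.arange(-35,50,5):
    r=a[np.argmin(abs(xs-x))].mean(1); w=(ys>85)&(ys<135); j=np.argmin(np.where(w,r,999)); print(int(x),ys[j],int(r[j]),end=" | ")
o=a.astype(np.uint8)[:,:,::-1]; cv2.imwrite("pics/lev.png",cv2.resize(o,None,fx=2,fy=1.7))
```

```text
hinge 0 [-72.4  87. ]
hinge 0.01 [-69.   86.4]
hinge 0.014 [-67.6  86.2]
knobtop [ 9.8 28.1]
knobtop [10.9 28.1]
lever arm tip [ 6.3 19.5] flag [ 40.9 106.6]
-35 91.0 131 | -30 92.0 131 | -25 92.5 135 | -20 94.0 131 | -15 95.0 133 | -10 96.0 130 | -5 97.0 135 | 0 97.5 145 | 5 98.5 142 | 10 99.5 138 | 15 100.5 136 | 20 101.5 134 | 25 103.0 125 | 30 105.0 102 | 35 105.5 96 | 40 106.5 94 | 45 107.0 101 |
```

View pics/lev.png

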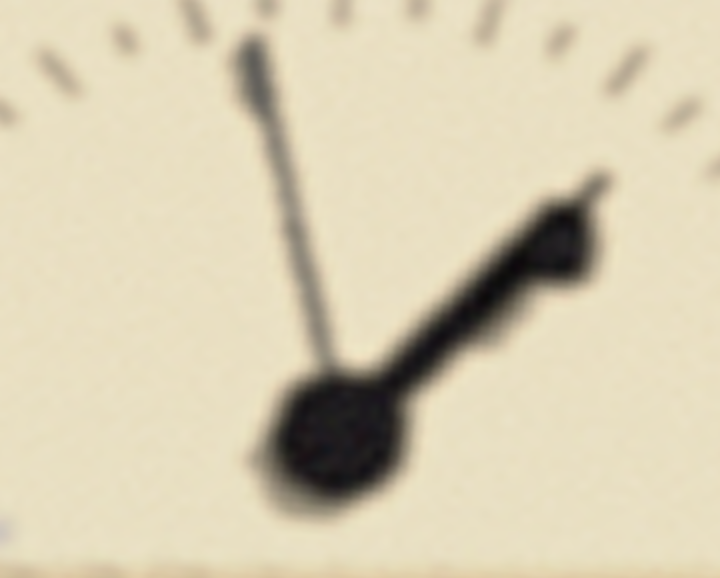

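The view shows the pointer at about 0.19 rad (flag at (255,75)), the hinge at (340,435) and the lever at about -0.71 rad with the knob near (560,240).

Run:
```python
from prof import *
for p in([-3.5,31.2,85],[-3.5,31.2,27]): print(delta(c0+F@(np.array(p)/1e3),R))
H=np.array([-68.5,86.7]); p0=np.array([-3.5,31.2])
for a in(-.71,-.6,-.45,-.3,-.15,0,.1,.19):
    k=H+85*np.array([np.cos(a),np.sin(a)]); print(a,((p0-k)[0]/10).round(2),((k-p0)[1]/10).round(2),k.round(1))
T=ctrl.capture("top"); pickle.dump(T,open("c5.pkl","wb"))
N=c0+F@[.0442,-.1004,.002]; xs=np.arange(-26,27,1.); g=grid(T,N,xs,xs,42.); pr("rd x",g[:,24:30].mean(1),xs); pr("rd y",g[24:30].mean(0),xs)
```

```text
([4.67, 13.0, 2.3], [-0.0, 0.1, 0.0])
([4.68, 13.0, 8.1], [-0.0, 0.1, 0.0])
-0.71 0.05 0.01 [-4.  31.3]
-0.6 -0.52 0.75 [ 1.7 38.7]
-0.45 -1.15 1.85 [ 8.  49.7]
-0.3 -1.62 3.04 [12.7 61.6]
-0.15 -1.9 4.28 [15.5 74. ]
0 -2.0 5.55 [16.5 86.7]
0.1 -1.96 6.4 [16.1 95.2]
0.19 -1.85 7.16 [ 15.  102.8]
rd x -26:43 -25:46 -24:58 -23:72 -22:88 -21:109 -20:131 -19:141 -18:147 -17:149 -16:135 -15:120 -14:108 -13:97 -12:88 -11:94 -10:101 -9:104 -8:104 -7:103 -6:92 -5:81 -4:68 -3:53 -2:39 -1:32 0:26 1:26 2:33 3:41 4:62 5:85 6:111 7:139 8:168 9:189 10:208 11:221 12:224 13:227 14:227 15:227 16:224 17:219 18:213 19:202 20:191 21:181 22:173 23:165 24:156 25:146 26:136
rd y -26:132 -25:136 -24:140 -23:151 -22:164 -21:178 -20:192 -19:206 -18:214 -17:219 -16:222 -15:220 -14:217 -13:204 -12:189 -11:171 -10:149 -9:126 -8:104 -7:84 -6:67 -5:54 -4:43 -3:39 -2:35 -1:33 0:31 1:30 2:32 3:34 4:37 5:42 6:48 7:65 8:81 9:102 10:127 11:151 12:170 13:191 14:203 15:213 16:221 17:219 18:218 19:208 20:194 21:178 22:154 23:131 24:110 25:88 26:71
```

step_arm --targets '[{"dp":[2,6,0],"rotation":[0,0,0]},{"dp":[4,12,1],"rotation":[0,0,0]},{"dp":[4.7,13,2.3],"rotation":[0,0,0]},{"dp":[4.7,13,2.3],"rotation":[0,0,0]},{"dp":[4.7,13,5],"rotation":[0,0,0]},{"dp":[4.7,13,7.5],"rotation":[0,0,0]},{"dp":[4.7,13,8.1],"rotation":[0,0,0]},{"dp":[4.7,13,8.1],"rotation":[0,0,0]},{"dp":[4.7,13,8.1],"rotation":[0,0,0]}]' --grip 4.5

```text
time: 17.95
position: [0.5959, 0.0597, 0.1088]
ee_rot: [-0.166, 2.647, 0.041]
ft_force: [0.3, -0.0, 0.5]
opening: 0.0451
finger_force: 0.0
```

step_arm --targets '[{"dp":[0,0,0],"rotation":[0,0,0]},{"dp":[0,0,0],"rotation":[0,0,0]},{"dp":[0,0,0],"rotation":[0,0,0]}]' --grip 2.3

```text
time: 18.32
position: [0.5954, 0.0601, 0.1081]
ee_rot: [-0.167, 2.648, 0.041]
ft_force: [-0.5, -0.2, 0.6]
opening: 0.0261
finger_force: 0.0
```

Run:
```python
from prof import *
s=ctrl.read_state(); print((F.T@(s["position"]-c0)*1e3).round(1),s["ft_force"].round(1))
print(delta(c0+F@[.001,.0387,.027],R))
```

```text
[-3.9 31.1 27.1] [-0.5 -0.2  0.6]
([-0.49, 0.76, 0.01], [-0.0, 0.0, 0.0])
```

step_arm --targets '[{"dp":[-0.5,0.75,0],"rotation":[0,0,0]},{"dp":[-0.85,1.3,0],"rotation":[0,0,0]},{"dp":[-1.15,1.85,0],"rotation":[0,0,0]},{"dp":[-1.4,2.45,0],"rotation":[0,0,0]},{"dp":[-1.6,3.05,0],"rotation":[0,0,0]},{"dp":[-1.8,3.65,0],"rotation":[0,0,0]},{"dp":[-1.9,4.3,0],"rotation":[0,0,0]},{"dp":[-2,4.9,0],"rotation":[0,0,0]},{"dp":[-2,5.5,0],"rotation":[0,0,0]},{"dp":[-2,6.1,0],"rotation":[0,0,0]},{"dp":[-1.9,6.7,0],"rotation":[0,0,0]},{"dp":[-1.85,7.15,0],"rotation":[0,0,0]}]'

```text
time: 19.82
position: [0.6023, 0.1335, 0.1162]
ee_rot: [-0.168, 2.649, 0.041]
ft_force: [1.6, -1.1, 0.8]
opening: 0.023
finger_force: 0.6
```

step_arm --targets '[{"dp":[0,0,0],"rotation":[0,0,0]},{"dp":[0,0,0],"rotation":[0,0,0]},{"dp":[0,0,0],"rotation":[0,0,0]},{"dp":[0,0,0],"rotation":[0,0,0]}]' --grip 1.0

```text
time: 20.32
position: [0.6022, 0.1333, 0.1161]
ee_rot: [-0.168, 2.649, 0.041]
ft_force: [-0.9, 0.7, -0.7]
opening: 0.0169
finger_force: 30.0
```

Run:
```python
from prof import *
s=ctrl.read_state(); print((F.T@(s["position"]-c0)*1e3).round(1),s["ft_force"].round(1),s["opening"])
```

```text
[ 13.9 102.9  26.7] [-0.9  0.7 -0.7] 0.016850106573085624
```

Gripped the knob at the planned place. Release, rise, step aside and check from above.

step_arm --targets '[{"dp":[0,0,0],"rotation":[0,0,0]},{"dp":[0,0,0],"rotation":[0,0,0]},{"dp":[0,0,0],"rotation":[0,0,0]},{"dp":[0,0,0],"rotation":[0,0,0]},{"dp":[0,0,-3],"rotation":[0,0,0]},{"dp":[0,0,-7],"rotation":[0,0,0]},{"dp":[0,5,-8],"rotation":[0,0,0]},{"dp":[0,11,-8],"rotation":[0,0,0]},{"dp":[0,17,-8],"rotation":[0,0,0]},{"dp":[0,22,-8],"rotation":[0,0,0]},{"dp":[0,22,-8],"rotation":[0,0,0]},{"dp":[0,22,-8],"rotation":[0,0,0]}]' --grip 4

```text
time: 21.82
position: [0.5377, 0.3457, 0.1864]
ee_rot: [-0.167, 2.649, 0.039]
ft_force: [0.7, -0.6, 0.4]
opening: 0.04
finger_force: 0.0
```

Run:
```python
from prof import *
T=ctrl.capture("top"); S=ctrl.capture("scene")
crop=lambda c,b,k:cv2.resize(c["img"][b[1]:b[3],b[0]:b[2],::-1],None,fx=k,fy=k,interpolation=cv2.INTER_CUBIC)
cv2.imwrite("pics/end.png",np.hstack([crop(T,(215,105,380,245),3),crop(S,(245,150,345,290),3)]))
xs=np.arange(60,-90,-1.); ys=np.arange(140,50,-.5)
g=grid(T,c0,xs,ys,10.)
for x in(-45,-40,-35,-30,-25,-20,-15,-10,5,20,30,35,40,45):
    r=g[np.argmin(abs(xs-x))]; w=np.clip(130-r,0,None); print(x,round((w*ys).sum()/max(w.sum(),1),1) ,int(r.min()),int((w>0).sum()),end=" | ")
```

```text
-45 90.8 19 29 | -40 92.0 24 30 | -35 92.8 25 29 | -30 94.1 24 30 | -25 95.1 24 30 | -20 96.0 24 30 | -15 96.9 24 30 | -10 98.0 24 31 | 5 104.3 27 43 | 20 103.9 52 19 | 30 105.1 84 12 | 35 105.9 99 11 | 40 106.7 93 12 | 45 107.1 110 9 |
```

View pics/end.png

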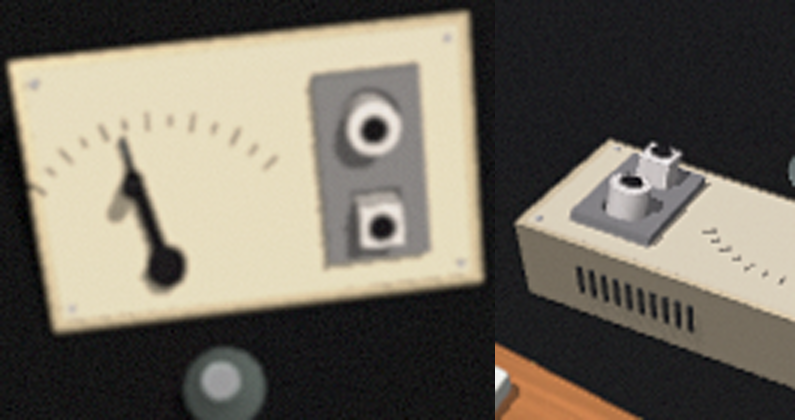

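Both cells stand in their nests (round (372,128), square (380,228)). The lever lies along the pointer: arm slope 0.20 rad, pointer about 0.19–0.20, flag unmoved. Handing in.

```bash
python3 -c "
from station import ctrl
print(ctrl.sign_off())"
```

```text
the job is handed in; nothing more can be done
None
```

I handed the job in at about 22 s: both cells are down in their nests, and the lever is released at about 0.20 rad against the pointer's 0.19–0.20. The pointer flag has not moved, no bystander was touched that I know of (I checked only the flask at the end), and sign-off gave no verdict.

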